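# Shut the garlic drawer and swing the catch across

## Robot

A 6-joint arm with a two-finger parallel gripper is mounted at the origin on a cart in front of the work surface, level with it; the furniture and walls round the work are solid. World frame = base frame: x ahead of the robot, y to its left, z up, the work surface at z = 0. Lengths are in mm, angles in rad, forces in N, time in s.
With the tool pointing down it reaches from about 275 to 850 mm from the base axis. Payload 19 kg.
Tool frame: the origin (TCP) lies between the finger pads; the fingertips stand 8 mm ahead of it and the grasp point (between the pads) lies 11 mm behind it; z points along the fingers, y is the line along which they close (so a half turn about z gives the same grasp; the last joint's range is limited). The gripper opens to 85 mm and grips with 20 to 120 N. Pads are 22 mm wide; open, the fingers measure 114 mm over their backs; the gripper's body (76 mm by 85 mm) begins 54 mm behind the grasp point. The pads swing forward as they close: fully open they stand 13 mm farther back than shut.
Start: joints at [-1.337, 0.15, 1.437, -0, 1.554, -0.134], TCP at [206.722, -536.523, 239.267] pointing down, gripper open.
Joint ranges: [-2.8, 2.8], [-0.68, 2.1], [0.12, 2.68], [-1.39, 4.53], [0.16, 2.79], [-2.81, 2.81]. Speed limits (rad/s): [1.89, 1.89, 2.22, 3.01, 3.01, 3.01].

## Interface

Orientations are given as a unit quaternion [x, y, z, w].
In Python, from bench import manip gives the robot as it stands.
- The arm moves only by the tool servo_tool, never from a script. Its argument "increments" is one flat list of numbers, 7 for each row, row after row: the shift along the tool's x, y, z in units of 0.1 m (1.0 is 0.1 m), then the turn, a rotation vector about the tool's x, y, z in units of 30 degrees (1.0 is 30 degrees), then the finger opening in mm, from 0 to 85.4. A call has 1 to 20 rows; each row is the pose to reach, as a shift and turn from the pose commanded when the call began, along the tool's axes at that moment; what a row does not reach only later rows make up. A row lasts 1/10 s, in which the tool goes at most 50 mm and 8.59 degrees, less where a joint would pass 70% of its speed; a pose out of reach is approached as far as the arm can. A call with a number of a shift or a turn outside -1 to 1 is refused whole. A call with a gripper value outside its range is refused whole. The fingers move at their own pace and stop on an object; "newtons" is the grip in N (left out, the last holds). Time passes only in rows, so rows that repeat a pose let the fingers close. It gives the time, the measured TCP pose, the force, the opening and the grip force at its end, in the units of the state.
- manip.sense(): the state, without advancing time (a new reading comes with each control period).
- manip.camera(name): name is "scene" or "top" or "wrist"; returns a dict with "color" (384x512x3 uint8, blue, green, red), "fx", "fy", "cx", "cy" (pixels), "k1" (the pictures are not rectified: a ray, as slopes to the right and down, at radius r is drawn at 1 + k1 r^2 times it, then the intrinsics apply), "extrinsics" (4x4, takes a point from world to camera coordinates); the wrist camera has in their place "mount" (4x4, takes a point from camera to tool coordinates, whose origin is the TCP and whose axes are the flange's). Camera axes: x right, y down, z forward; pixel columns grow to the right and rows downward; lengths in mm; the calibration is good to about 2 mm. A picture is of the moment at which its call begins: read the wrist's pose just before it. There is no depth.
- manip.finish_job(): hands the job in; it is judged then, once.
The state is a dict: "t": time; "joint_positions": joint angles; "qvel": joint speeds; "joint_efforts": joint torques, N m; "tool_pos": TCP position; "tool_rot": TCP orientation; "ft_force": force on the tool from outside, world axes, zero at the start; "moment": the same for the moment, N m; "finger_gap": opening from 0.0 (shut) to 1.0 (fully open); "grasp_force": force on a finger pad.
Only numpy, scipy, OpenCV 4.12 (cv2) and the standard library are available. Lean on these libraries where they do the work, as an engineer would, in place of code of your own. Each camera call takes 0.05 s, during which the arm holds its last target. There are 200 camera calls.

## Task

Garlic keeps best in the dark: with the fingertips push the drawer that holds the garlic fully shut, and only then push the steel catch all the way round so that it lies across the front of that shut drawer. Leave the drawer with the lemon pulled out just as it is. Only push, pick nothing up, do not touch the garlic or the lemon with the fingers, and the salt shaker and the tin beside the chest must stay where they stand.

Things in the scene. Friction and masses are not known exactly. Their poses are not given: they have to be found in the camera images.
- chest: Low wooden two-drawer chest fixed to the worktop, 178 x 270 mm, 88 mm high; origin at the centre of its underside on the worktop; x points from its front to its back (away from the robot), y to its left, z up. The drawer fronts are dark wood and face the robot; the drawers slide out along the chest's -x, side by side, their middles 70 mm left and right of the chest's middle.
- left_drawer (a joint): How far the left (+y) drawer is pulled out, in m: 0 is shut, 0.12 fully out; starts 0.08 to 0.11. It slides with about 1 to 2 N of friction and stays where it is left. No spring.
- right_drawer (a joint): The same for the right (-y) drawer.
- left_drawer_front (a point): Point on the outer (robot-side) face of the left drawer's front, mid-width, 52 mm above the worktop; moves with the drawer. The front is a flat board 98 mm wide and 12 mm thick, from 8 to 70 mm above the worktop, with an ear at each side up to 84 mm and a 30 mm wide pull notch between them. Behind it the drawer is open on top, its side walls 56 mm high. With the drawer shut this face stands 97 mm in front of the chest's origin.
- right_drawer_front (a point): The same for the right drawer.
- catch (a joint): Angle in rad of the flat steel catch, which turns about an upright pin at the front of the chest's middle post. Near 0 (start, within 0.1) it points straight out to the robot (the chest's -x). Positive values: its free end swings to the chest's +y, over the left drawer; negative: to -y, over the right drawer. Stops at +-1.57, where it lies parallel to the drawer fronts, 3 mm in front of a shut one. Turns with about 0.03 N m of friction and stays where it is left.
- catch_post (a point): On the axis of the round black finger post that stands on the catch's free end, 50 mm from the pin: 14 mm in diameter, its top 113 mm and this point 101 mm above the worktop. The steel bar under it is 12 mm wide and lies 71 to 83 mm above the worktop. Push the post sideways to swing the catch.
- catch_pivot (a point): On the axis of the catch's pin, 101 mm above the worktop, 106 mm in front of the chest's origin; fixed to the chest.
- garlic_mid (a point): Centre of the loose garlic bulb, 56 mm across, lying in one of the two drawers (its top about 70 mm above the worktop).
- lemon_mid (a point): Centre of the loose yellow lemon, 71 x 53 x 51 mm, lying in the other drawer.
- garlic: The same garlic bulb; origin at its underside.
- lemon: The same lemon; origin at its underside.
- salt_shaker: Loose glass salt shaker with a perforated steel cap, 38 mm in diameter, 78 mm high, standing on one side of the chest; origin at the centre of its underside.
- tin: Loose low food tin with a green label, 75 mm in diameter, 58 mm high, standing on the other side of the chest; origin at the centre of its underside.

How it is judged:
By the outcome, as a careful person would: the job done as asked, in the order asked, and still so for the second after the job is handed in, with the robot touching nothing.
It also fails if it takes over 48 s, if anything falls off the work surface, if the arm or the gripper's body presses on something with over 40 N, if the wrist force passes 120 N, or if a joint passes its speed limit or range.

## Working session

There is one attempt and no reset: what is moved stays moved. The work goes in short steps, Python scripts to look and compute and a tool call to move; the robot and the scene stay as the last step left them, time stands still between calls to the robot, and variables do not carry over. Pictures are saved under pics/ and viewed, at most 10 in all, crops included, and the job is handed in when it is done.

Besides the shell and the picture viewer there is one more tool, called after "Emit:" as name(argument=value, ...) on one line, values as JSON. servo_tool: Moves the arm, as the interface text tells. Its arguments: {"type":"object","properties":{"increments":{"type":"array","items":{"type":"number"}},"newtons":{"type":"number"}},"required":["increments"]}

```bash
mkdir -p pics
python3 - <<'E'
from bench import manip
import cv2,numpy as np
s=manip.sense();print(s)
for n in("scene","top"):
    c=manip.camera(n);cv2.imwrite(f"pics/{n}0.png",c["color"])
    print(n,{k:(np.round(v,4).tolist() if k!="color" else 0) for k,v in c.items()})
E
```

```text
{'t': 0.0, 'joint_positions': array([-1.33701864e+00,  1.50989226e-01,  1.43805617e+00, -1.77839084e-05,
        1.55379967e+00, -1.33999650e-01]), 'qvel': array([-0.00012147,  0.0009873 , -0.00093838, -0.0010882 ,  0.00077965,
        0.00055806]), 'joint_efforts': array([-4.86191966e-04, -7.13044882e+01, -5.70870137e+01, -1.64981216e-04,
        8.81268934e-03, -2.76793850e-05]), 'tool_pos': array([ 206.65517155, -536.31418875,  238.66110413]), 'tool_rot': array([ 9.83139848e-01,  1.82854168e-01, -4.01074561e-05, -6.24985528e-04]), 'ft_force': array([-0.44596725,  0.5964535 ,  0.80446705]), 'moment': array([-0.0075148 ,  0.03097181,  0.0119789 ]), 'grasp_force': 0.0, 'finger_gap': 0.9979258112876335}
scene {'color': 0, 'fx': 480.3555, 'fy': 480.3555, 'cx': 253.426, 'cy': 187.0889, 'k1': -0.2001, 'extrinsics': [[-0.9933, -0.115, -0.0058, 619.0945], [-0.0654, 0.6053, -0.7933, 111.3675], [0.0948, -0.7877, -0.6088, 1008.4446], [0.0, 0.0, 0.0, 1.0]]}
top {'color': 0, 'fx': 478.317, 'fy': 478.317, 'cx': 259.3227, 'cy': 199.5317, 'k1': 0.0122, 'extrinsics': [[-0.0285, -0.9991, -0.0302, 44.5983], [-0.9918, 0.032, -0.1235, 624.8195], [0.1243, 0.0265, -0.9919, 1251.2452], [0.0, 0.0, 0.0, 1.0]]}
```

View pics/scene0.png

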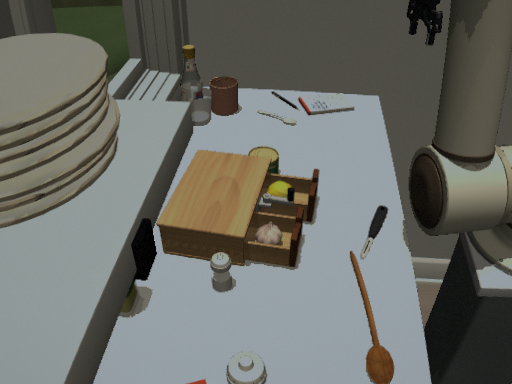

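View pics/top0.png

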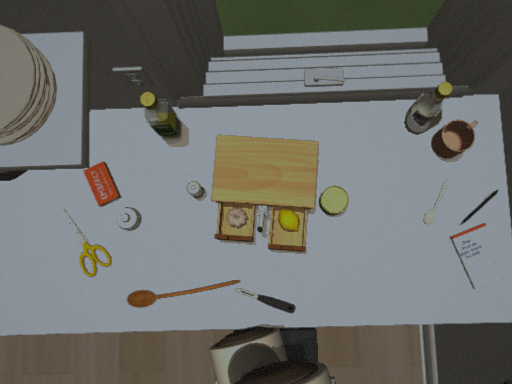

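The scene view shows the chest with both drawers pulled out: the garlic (268,234) is in the drawer on the shaker's side and the lemon (280,190) is on the tin's side. In the top view the garlic is at (237,217), so it is in the left (+y) drawer. The catch post is near (260,228), the shaker at (195,189) and the tin at (334,200).

```bash
cat > h.py <<'E'
import numpy as np,cv2
from bench import manip
def ray(c,uv,E=None):
    K=np.array([[c["fx"],0,c["cx"]],[0,c["fy"],c["cy"]],[0,0,1]])
    p=cv2.undistortPoints(np.array(uv,float).reshape(-1,1,2),K,np.array([c["k1"],0,0,0,0]))[:,0]
    E=c["extrinsics"] if E is None else E
    R,t=E[:3,:3],E[:3,3]
    return -R.T@t,np.c_[p,np.ones(len(p))]@R
def plane(c,uv,z,E=None):
    o,d=ray(c,uv,E);return o+d*((z-o[2])/d[:,2])[:,None]
def proj(c,P,E=None):
    E=c["extrinsics"] if E is None else E
    K=np.array([[c["fx"],0,c["cx"]],[0,c["fy"],c["cy"]],[0,0,1]])
    return cv2.projectPoints(np.array(P,float).reshape(-1,1,3),cv2.Rodrigues(E[:3,:3])[0],E[:3,3],K,np.array([c["k1"],0,0,0,0]))[0][:,0]
E
python3 - <<'E'
from h import *
c=manip.camera("top");im=c["color"]
hsv=cv2.cvtColor(im,cv2.COLOR_BGR2HSV)
m=((hsv[...,0]>8)&(hsv[...,0]<24)&(hsv[...,1]>70)&(hsv[...,2]>125)).astype(np.uint8)
m[:120]=0;m[208:]=0;m[:,:205]=0;m[:,325:]=0
m=cv2.morphologyEx(m,cv2.MORPH_OPEN,np.ones((3,3)))
k=max(cv2.findContours(m,0,2)[0],key=cv2.contourArea)
r=cv2.minAreaRect(k);b=cv2.boxPoints(r)
P=plane(c,b,88);print(b.round(1).tolist(),P.round(1).tolist(),[np.linalg.norm(P[i]-P[i-1]).round(1) for i in range(4)],P.mean(0))
cv2.imwrite("pics/top1.png",cv2.resize(im[125:255,180:360],None,fx=4.4,fy=4.4,interpolation=cv2.INTER_CUBIC))
E
```

```text
[[212.1999969482422, 188.3000030517578], [215.10000610351562, 151.0], [317.29998779296875, 158.89999389648438], [314.3999938964844, 196.1999969482422]] [[653.2, 146.5, 88.0], [752.4, 137.3, 88.0], [721.9, -130.3, 88.0], [623.9, -118.6, 88.0]] [np.float64(266.7), np.float64(99.6), np.float64(269.3), np.float64(98.7)] [687.8738821    8.71140083  88.        ]
```

View pics/top1.png

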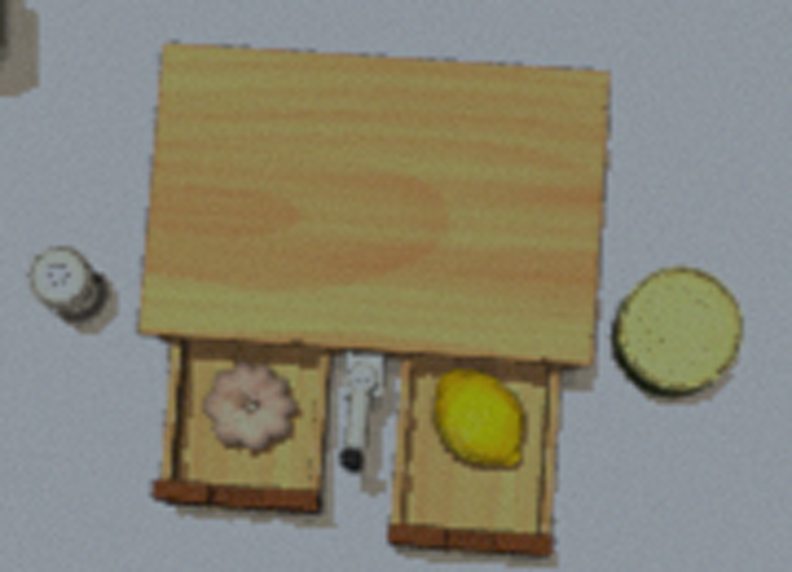

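The crop shows the lid corners at (163,44), (609,71), (594,364), (141,332). The left drawer's front edge runs from about (153,493) to (320,510), the right one's from (388,540) to (551,552), and the post's top is at (351,458).

Run:
```python
from h import *
c=manip.camera("top")
px=lambda a:180*np.array([1,0])+np.array([0,125])+(np.array(a,float)+.5)/4.4-.5
L=plane(c,px([[163,44],[609,71],[594,364],[141,332]]),88)
print(L.round(1).tolist(),[np.linalg.norm(L[i]-L[i-1]).round(1) for i in range(4)])
o=L.mean(0); y=(L[0]+L[3]-L[1]-L[2]);yaw=np.arctan2(-y[0],y[1]);print("chest",o.round(1),"yaw",yaw, "x-edge yaw",[np.arctan2(*(v[[1,0]])) for v in(L[0]-L[3],L[1]-L[2])])
R=np.array([[np.cos(yaw),-np.sin(yaw)],[np.sin(yaw),np.cos(yaw)]])
def loc(n,uv,z):
    P=plane(c,px(uv),z);print(n,P.round(1).tolist(),"chest:",((P-o)[:,:2]@R).round(1).tolist())
loc("post",[[351,457]],113);loc("Lfront outer ears",[[153,495],[320,511]],70)
loc("Lfront top84",[[155,482],[320,493]],84);loc("Rfront",[[388,546],[551,554]],70)
loc("garlic",[[251,408]],45);loc("shaker",[[62,275]],78);loc("tin",[[683,327]],58)
for n,p in(("pivot",[-106,0]),("Lshut",[-97,70]),("Lfront mid now",[-190,70])):
    print(n,(R@np.array(p)+o[:2]).round(1))
```

```text
[[796.5, 132.3, 88.0], [770.3, -134.2, 88.0], [594.9, -117.8, 88.0], [622.4, 148.4, 88.0]] [np.float64(174.9), np.float64(267.8), np.float64(176.1), np.float64(267.7)]
chest [696.    7.2  88. ] yaw -0.10057960085538566 x-edge yaw [np.float64(-0.0922934416806016), np.float64(-0.09323023740395801)]
post [[543.1, 25.6, 113.0]] chest: [[-154.0, 3.0]]
Lfront outer ears [[526.8, 145.1, 70.0], [514.4, 46.1, 70.0]] chest: [[-182.2, 120.3], [-184.6, 20.5]]
Lfront top84 [[533.7, 142.1, 84.0], [524.4, 45.2, 84.0]] chest: [[-175.0, 117.9], [-174.6, 20.6]]
Rfront [[492.6, 6.4, 70.0], [485.1, -89.4, 70.0]] chest: [[-202.3, -21.2], [-200.1, -117.2]]
garlic [[579.1, 87.5, 45.0]] chest: [[-124.4, 68.2]]
shaker [[659.6, 196.6, 78.0]] chest: [[-55.3, 184.8]]
tin [[618.7, -174.7, 58.0]] chest: [[-58.7, -188.8]]
pivot [590.6  17.8]
Lshut [606.5  86.6]
Lfront mid now [514.   95.9]
```

Emit:
servo_tool(increments=[0.5, -0.5, 0, 0, 0, 0.25, 0, 0.8, -0.8, 0, 0, 0, 0.5, 0, 1, -1, 0, 0, 0, 0.75, 0, 1, -1, 0, 0, 0, 0.89, 0, 1, -1, 0, 0, 0, 0.89, 0], newtons=40)

```text
t: 0.7
tool_pos: [264.5, -406.6, 239.6]
tool_rot: [0.999, -0.049, 0.0, 0.0]
ft_force: [-1.0, 0.3, -0.3]
finger_gap: 0.147
grasp_force: 0.0
```

Emit:
servo_tool(increments=[0.12, -0.45, 0, 0, 0, 0, 0, 0.25, -0.9, 0, 0, 0, 0, 0])

```text
t: 0.9
tool_pos: [297.4, -320.1, 238.7]
tool_rot: [0.999, -0.049, -0.0, -0.001]
ft_force: [0.9, 0.9, 0.5]
finger_gap: -0.001
grasp_force: 0.0
```

Emit:
servo_tool(increments=[0.12, -0.45, 0, 0, 0, 0, 0, 0.25, -0.9, 0, 0, 0, 0, 0])

```text
t: 1.1
tool_pos: [331.5, -232.1, 239.2]
tool_rot: [0.999, -0.048, -0.0, -0.0]
ft_force: [1.3, -1.4, 0.4]
finger_gap: -0.004
grasp_force: 0.0
```

Emit:
servo_tool(increments=[0.12, -0.45, 0, 0, 0, 0, 0, 0.25, -0.9, 0, 0, 0, 0, 0])

```text
t: 1.3
tool_pos: [365.5, -144.9, 239.4]
tool_rot: [0.999, -0.048, 0.0, 0.0]
ft_force: [1.2, -0.7, 0.3]
finger_gap: -0.003
grasp_force: 0.0
```

Emit:
servo_tool(increments=[0.12, -0.45, 0, 0, 0, 0, 0, 0.25, -0.9, 0, 0, 0, 0, 0])

```text
t: 1.5
tool_pos: [399.3, -57.6, 239.4]
tool_rot: [0.999, -0.048, 0.0, 0.0]
ft_force: [1.2, -0.7, -0.1]
finger_gap: 0.001
grasp_force: 0.0
```

Emit:
servo_tool(increments=[0.12, -0.45, 0, 0, 0, 0, 0, 0.25, -0.9, 0, 0, 0, 0, 0, 0.25, -0.9, 0, 0, 0, 0, 0])

```text
t: 1.8
tool_pos: [433.9, 32.2, 239.0]
tool_rot: [0.999, -0.045, -0.0, -0.001]
ft_force: [-0.2, -0.8, -0.5]
finger_gap: -0.003
grasp_force: 0.0
```

Emit:
servo_tool(increments=[0, -0.4, 0.3, 0, 0, 0, 0, 0, -0.7, 0.6, 0, 0, 0, 0, 0, -0.7, 0.95, 0, 0, 0, 0, 0, -0.7, 0.95, 0, 0, 0, 0])

```text
t: 2.2
tool_pos: [437.8, 97.7, 140.5]
tool_rot: [0.999, -0.048, -0.003, 0.0]
ft_force: [-0.3, 0.5, 1.2]
finger_gap: -0.003
grasp_force: 0.0
```

Emit:
servo_tool(increments=[0, 0, 0.4, 0, 0, 0, 0, 0, 0, 0.8, 0, 0, 0, 0, 0, 0, 0.92, 0, 0, 0, 0, 0, 0, 0.92, 0, 0, 0, 0])

```text
t: 2.6
tool_pos: [439.6, 97.2, 52.5]
tool_rot: [0.999, -0.049, -0.001, 0.0]
ft_force: [0.1, 0.1, 0.7]
finger_gap: 0.001
grasp_force: 0.0
```

Run:
```python
from h import *
s=manip.sense();print(s["tool_pos"],s["tool_rot"])
a=manip.camera("top")["color"][170:260,190:330];b=manip.camera("scene")["color"][130:280,150:350]
a=cv2.resize(a,(700,450));b=cv2.resize(b,(600,450))
cv2.imwrite("pics/c2.png",cv2.resize(np.hstack([a,b]),(800,277)))
```

```text
[439.55294334  97.19772105  52.4657691 ] [ 9.98784292e-01 -4.92860263e-02 -9.03047771e-04  9.77440852e-05]
```

View pics/c2.png

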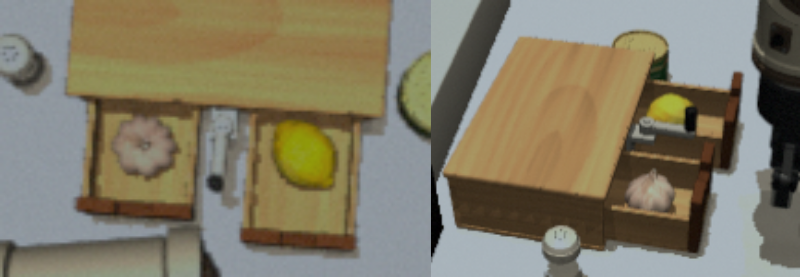

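The two views show the closed fingertips in front of the left drawer. Both drawers are still out, and the post, at about (215,182), stands clear of the left drawer's path.

Emit:
servo_tool(increments=[0.25, -0.05, 0, 0, 0, 0, 0, 0.5, -0.05, 0, 0, 0, 0, 0, 0.6, -0.05, 0, 0, 0, 0, 0, 0.65, -0.05, 0, 0, 0, 0, 0])

```text
t: 3.1
tool_pos: [505.8, 96.4, 53.6]
tool_rot: [0.999, -0.049, 0.001, -0.0]
ft_force: [-0.5, -0.1, -0.0]
finger_gap: 0.006
grasp_force: 0.0
```

Emit:
servo_tool(increments=[0.05, 0, 0, 0, 0, 0, 0, 0.1, 0, 0, 0, 0, 0, 0, 0.15, 0, 0, 0, 0, 0, 0, 0.2, 0, 0, 0, 0, 0, 0, 0.25, 0, 0, 0, 0, 0, 0, 0.3, 0, 0, 0, 0, 0, 0, 0.35, 0, 0, 0, 0, 0, 0, 0.4, 0, 0, 0, 0, 0, 0, 0.45, 0, 0, 0, 0, 0, 0, 0.5, 0, 0, 0, 0, 0, 0, 0.55, 0, 0, 0, 0, 0, 0, 0.6, 0, 0, 0, 0, 0, 0, 0.65, 0, 0, 0, 0, 0, 0, 0.7, 0, 0, 0, 0, 0, 0, 0.75, 0, 0, 0, 0, 0, 0, 0.78, 0, 0, 0, 0, 0, 0])

```text
t: 4.7
tool_pos: [582.7, 88.9, 52.3]
tool_rot: [0.999, -0.049, 0.0, -0.0]
ft_force: [-1.7, 0.2, 0.7]
finger_gap: 0.001
grasp_force: 0.7
```

Emit:
servo_tool(increments=[0.03, 0, 0, 0, 0, 0, 0, 0.06, 0, 0, 0, 0, 0, 0, 0.08, 0, 0, 0, 0, 0, 0, 0.1, 0, 0, 0, 0, 0, 0, 0.11, 0, 0, 0, 0, 0, 0])

```text
t: 5.2
tool_pos: [593.3, 87.9, 52.3]
tool_rot: [0.999, -0.049, -0.0, -0.0]
ft_force: [-1.8, -0.7, -0.3]
finger_gap: -0.001
grasp_force: 0.6
```

Emit:
servo_tool(increments=[0.01, 0, 0, 0, 0, 0, 0, 0.02, 0, 0, 0, 0, 0, 0, 0.02, 0, 0, 0, 0, 0, 0])

```text
t: 5.5
tool_pos: [595.3, 87.7, 52.4]
tool_rot: [0.999, -0.049, 0.0, -0.0]
ft_force: [0.4, 0.4, -0.6]
finger_gap: 0.001
grasp_force: 0.0
```

Emit:
servo_tool(increments=[0.01, 0, 0, 0, 0, 0, 0, 0.02, 0, 0, 0, 0, 0, 0, 0.02, 0, 0, 0, 0, 0, 0])

```text
t: 5.8
tool_pos: [597.3, 87.5, 52.4]
tool_rot: [0.999, -0.049, 0.0, -0.0]
ft_force: [-0.4, -0.3, 0.2]
finger_gap: 0.003
grasp_force: 0.0
```

Emit:
servo_tool(increments=[0.01, 0, 0, 0, 0, 0, 0, 0.02, 0, 0, 0, 0, 0, 0, 0.02, 0, 0, 0, 0, 0, 0])

```text
t: 6.1
tool_pos: [598.0, 87.5, 52.3]
tool_rot: [0.999, -0.049, -0.001, -0.0]
ft_force: [-13.3, 1.4, 9.7]
finger_gap: 0.002
grasp_force: 6.8
```

Emit:
servo_tool(increments=[-0.2, 0, 0, 0, 0, 0, 0, -0.52, 0, 0, 0, 0, 0, 0, -0.52, 0, -0.5, 0, 0, 0, 0, -0.52, 0, -0.95, 0, 0, 0, 0, -0.52, 0, -0.95, 0, 0, 0, 0])

```text
t: 6.6
tool_pos: [549.7, 92.6, 153.8]
tool_rot: [0.999, -0.049, 0.005, -0.0]
ft_force: [1.1, -0.2, -0.5]
finger_gap: 0.001
grasp_force: 0.0
```

Emit:
servo_tool(increments=[0, 0.5, 0, 0, 0, 0, 0, 0, 1, 0, 0, 0, 0, 0, 0, 1, 0, 0, 0, 0, 0, 0, 1, 0, 0, 0, 0, 0])

```text
t: 7.0
tool_pos: [537.7, -8.2, 147.5]
tool_rot: [0.999, -0.05, 0.0, -0.0]
ft_force: [-0.3, -0.3, -0.3]
finger_gap: -0.002
grasp_force: 0.0
```

Run:
```python
from h import *
s=manip.sense();print(s["tool_pos"])
o=np.array([698.5,7.2]);R=cv2.getRotationMatrix2D((0,0),np.degrees(.097),1)[:,:2]
print("chest",R.T@(s["tool_pos"][:2]-o))
a=manip.camera("top")["color"][170:260,190:330];b=manip.camera("scene")["color"][130:280,150:350];w=manip.camera("wrist")["color"]
a=cv2.resize(a,(700,450));b=cv2.resize(b,(600,450));w=cv2.resize(w,(600,450))
cv2.imwrite("pics/c3.png",cv2.resize(np.vstack([np.hstack([b,w]),cv2.resize(a,(1200,771))]),(590,600)))
```

```text
[537.73650991  -8.17975635 147.49406952]
chest [-158.51827306  -30.87707496]
```

View pics/c3.png

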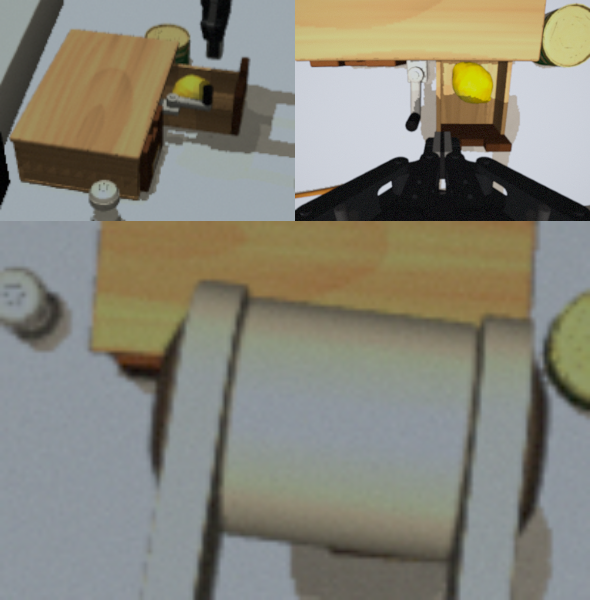

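The left drawer is shut, with only the edge of its front showing under the lid. The right drawer is still out. In the wrist view the post top is near (203,208) of the full picture, just left of the closed fingers.

```bash
cat >> h.py <<'E'
from scipy.spatial.transform import Rotation as Ro
def wrist():
    s=manip.sense();c=manip.camera("wrist");T=np.eye(4);T[:3,:3]=Ro.from_quat(s["tool_rot"]).as_matrix();T[:3,3]=s["tool_pos"]
    return s,c,np.linalg.inv(T@np.array(c["mount"]))
o=np.array([698.5,7.2]);a=-.097;R=np.array([[np.cos(a),-np.sin(a)],[np.sin(a),np.cos(a)]])
E
python3 - <<'E'
from h import *
s,c,E=wrist();im=c["color"]
g=im[180:235,180:230].max(2)<50
n,l,st,ce=cv2.connectedComponentsWithStats(g.astype(np.uint8))
for i in range(1,n):
    if st[i,4]>40:print(st[i],ce[i]+[180,180])
for z,uv in((113,[203,208]),(83,[208,128])):
    P=plane(c,[uv],z,E)[0];print(P.round(1),"chest",(R.T@(P[:2]-o)).round(1))
print("tip px",proj(c,[s["tool_pos"]-[0,0,8]],E))
E
```

```text
[ 13  16  25  31 534] [205.07490637 211.22097378]
[550.6  22.9 113. ] chest [-148.7    1.3]
[593.7  18.3  83. ] chest [-105.3    0.9]
tip px [[254.81052471 244.08621155]]
```

Emit:
servo_tool(increments=[0, 0, 0.2, 0, 0, 0, 0, 0, 0, 0.4, 0, 0, 0, 0, 0, 0, 0.46, 0, 0, 0, 0, 0, 0, 0.46, 0, 0, 0, 0])

```text
t: 7.6
tool_pos: [537.3, -6.4, 100.8]
tool_rot: [0.999, -0.049, -0.001, -0.0]
ft_force: [0.7, 0.4, 0.2]
finger_gap: -0.001
grasp_force: 0.0
```

Emit:
servo_tool(increments=[0, -0.05, 0, 0, 0, 0, 0, 0.02, -0.1, 0, 0, 0, 0, 0, 0.01, -0.15, 0, 0, 0, 0, 0, 0, -0.2, 0, 0, 0, 0, 0, -0.01, -0.25, 0, 0, 0, 0, 0, -0.01, -0.3, 0, 0, 0, 0, 0, -0.02, -0.35, 0, 0, 0, 0, 0, -0.01, -0.4, 0, 0, 0, 0, 0, 0, -0.45, 0, 0, 0, 0, 0, 0.01, -0.5, 0, 0, 0, 0, 0, 0.04, -0.55, 0, 0, 0, 0, 0, 0.07, -0.6, 0, 0, 0, 0, 0, 0.1, -0.64, 0, 0, 0, 0, 0, 0.14, -0.68, 0, 0, 0, 0, 0, 0.18, -0.72, 0, 0, 0, 0, 0, 0.22, -0.75, 0, 0, 0, 0, 0])

```text
t: 9.2
tool_pos: [567.2, 65.7, 101.3]
tool_rot: [0.999, -0.049, -0.0, -0.0]
ft_force: [-0.7, -0.7, 0.1]
finger_gap: -0.003
grasp_force: 0.3
```

Run:
```python
from h import *
s,c,E=wrist();print(s["tool_pos"],s["ft_force"],"chest",R.T@(s["tool_pos"][:2]-o))
b=manip.camera("scene")["color"][130:280,150:350]
cv2.imwrite("pics/c4.png",cv2.resize(np.hstack([cv2.resize(c["color"],(600,450)),cv2.resize(b,(600,450))]),(800,300)))
```

```text
[567.24804178  65.67939894 101.28131431] [-0.69033092 -0.72919049  0.07417408] chest [-136.29857783   45.49301393]
```

View pics/c4.png

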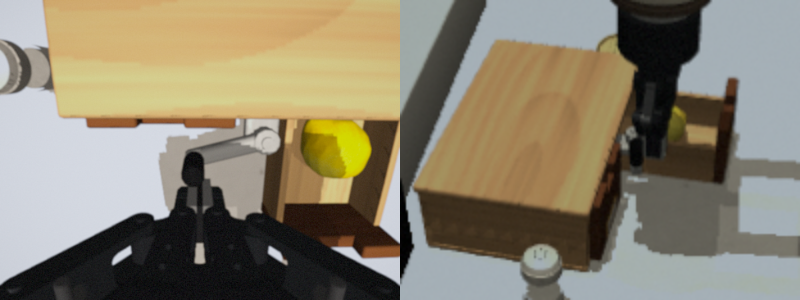

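The catch has swung about 75° toward the left drawer. Its post, at (192,165), is directly ahead of the fingertips, and the shut drawer is undisturbed.

Emit:
servo_tool(increments=[0.03, -0.02, 0, 0, 0, 0, 0, 0.06, -0.03, 0, 0, 0, 0, 0, 0.09, -0.04, 0, 0, 0, 0, 0, 0.11, -0.05, 0, 0, 0, 0, 0, 0.11, -0.05, 0, 0, 0, 0, 0])

```text
t: 9.8
tool_pos: [578.6, 69.3, 101.3]
tool_rot: [0.999, -0.049, 0.0, -0.0]
ft_force: [0.5, 0.7, -0.4]
finger_gap: -0.001
grasp_force: 0.0
```

Emit:
servo_tool(increments=[0.01, 0, 0, 0, 0, 0, 0, 0.02, 0, 0, 0, 0, 0, 0, 0.02, 0, 0, 0, 0, 0, 0])

```text
t: 10.1
tool_pos: [580.1, 69.1, 101.3]
tool_rot: [0.999, -0.049, -0.0, -0.0]
ft_force: [-2.9, 1.0, 1.1]
finger_gap: -0.001
grasp_force: 1.4
```

Emit:
servo_tool(increments=[0.01, 0, 0, 0, 0, 0, 0, 0.02, 0, 0, 0, 0, 0, 0, 0.02, 0, 0, 0, 0, 0, 0])

```text
t: 10.4
tool_pos: [580.7, 69.2, 101.1]
tool_rot: [0.999, -0.049, -0.002, -0.0]
ft_force: [-16.7, 2.1, 7.1]
finger_gap: -0.003
grasp_force: 8.5
```

The catch is against its stop (16.7 N at the predicted place), so I'm backing off and checking.

Emit:
servo_tool(increments=[-0.2, 0, 0, 0, 0, 0, 0, -0.6, 0, 0, 0, 0, 0, 0, -0.9, 0, -0.3, 0, 0, 0, 0, -0.9, 0, -0.8, 0, 0, 0, 0, -0.9, 0, -0.8, 0, 0, 0, 0, -0.9, 0, -0.8, 0, 0, 0, 0])

```text
t: 11.0
tool_pos: [493.3, 77.6, 182.7]
tool_rot: [0.999, -0.049, 0.002, -0.0]
ft_force: [-0.7, -1.4, -0.5]
finger_gap: 0.003
grasp_force: 0.0
```

Run:
```python
from h import *
s,c,E=wrist();print(s["t"],s["tool_pos"],s["ft_force"])
b=manip.camera("scene")["color"][130:280,150:350]
cv2.imwrite("pics/c5.png",cv2.resize(np.hstack([cv2.resize(c["color"],(600,450)),cv2.resize(b,(600,450))]),(800,300)))
print([proj(c,[[*(R@np.array(p)+o),z]],E)[0].round() for p,z in(([-106,50],113),([-106,0],83))])
```

```text
11.0 [493.29049012  77.6215092  182.67010526] [-0.71405798 -1.43251005 -0.45485615]
[array([255.,  42.]), array([325.,  50.])]
```

View pics/c5.png

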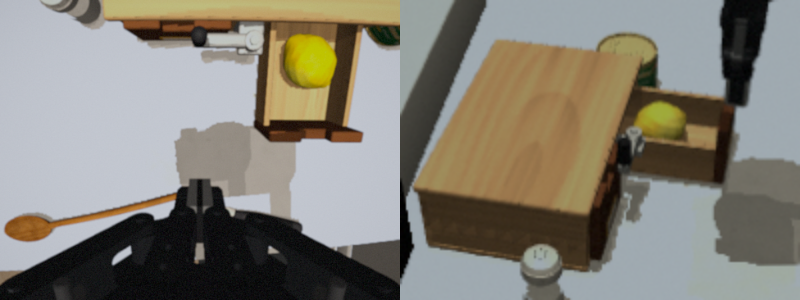

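The catch lies parallel across the shut left drawer, with its post at (198,37) and its pin at (255,40). The lemon drawer, the shaker and the tin have not moved, and the tool is clear of everything.

```bash
python3 -c "
from bench import manip
print(manip.finish_job())"
```

```text
the job is handed in; nothing more can be done
None
```

I pushed the garlic drawer (left) fully shut, then swung the catch to its stop across its front; the lemon drawer, salt shaker and tin looked unmoved in the last pictures, and the job was handed in at about 11 s with no verdict returned.

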